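Lift the brown egg out of its cup with the tongs

TASK

Pick up the kitchen tongs by their black handles, close their red jaws on the brown boiled egg and lift it out of its egg cup, only with the tongs and never with the robot's own fingers. Finish while holding it: keep the egg gripped in the tongs, still, at least 10 cm higher than it sat in the cup. Leave both egg cups, the white egg, the food tin and the teaspoon standing and lying where they are.

Things in the scene. Friction and masses are not known exactly. Their poses are not given: they have to be found in the camera images.
- tongs: Sprung kitchen tongs (steel, black handle sleeves, red cupped jaws), 110 g (balances at about x = 86 mm), lying flat: 205 mm long from hinge to jaw ends, up to 24 mm high. Origin on the hinge axis (steel pin 20 mm across), on the underside; x points along the centreline to the jaws, z up. A wire loop reaches back to x = -26 mm. Both arms swing equally, mirrored; a spring holds them open
- tongs_grip (a point): Place to grip, midway between the black sleeves: x = 90, z = 12 mm in the tongs. Sleeves: x = 60 to 122, z = 0 to 24 mm, 58 mm over their outer faces here when open (toed out 0.04 rad each), about 43 mm with the jaws shut on the egg. Squeezing starts at 9 N, reaches the egg at 11 N. Squeezed to 52 mm the tongs can be carried, jaws still open; then grip 25 to 60 N on the egg
- tongs_left: Left arm (+y side) of the tongs. Origin at its pivot, 6 mm left of the hinge axis, 12 mm above the tongs' underside; x along the tongs when open. Strip 3 mm thick, 18 mm high; its red jaw is a cupped paddle 32 mm long, 18 mm high, 4 mm thick
- tongs_right: Right arm of the tongs, mirror image of the left (-y side)
- tongs_jaw (a point): Midway between the two red jaws: 190 mm ahead of the hinge on the centreline, 12 mm above the underside of the tongs. Jaws reach 9 mm up and down and 16 mm fore and aft of it. Open, they are 76 mm apart at their middles and 71 mm at their inward-bent ends; the gap shrinks about 2.1 mm for each mm squeezed at the grip point
- brown_egg: Brown boiled egg, 60 g, 44 mm thick and 53 mm high, standing blunt end down in one of the two egg cups. Origin at its lower end, z towards its tip
- brown_egg_mid (a point): Centre of the brown egg's widest section (44 mm across), 22 mm above its lower end; about 64 mm above the worktop while it sits in the cup, 14 mm above the cup's rim. Close the middle of the jaws here; above it the egg tapers
- white_egg: White egg of the same size, in the other cup; to be left alone. Origin at its lower end; its top is 95 mm above the worktop
- cup_a: Blue egg cup of the brown egg, 50 mm high, foot 52 mm and rim 42 mm across, 200 g, loose on the worktop. Origin at the centre of its underside, z up
- cup_b: Blue egg cup of the white egg, same form. The two cups stand at least 130 mm apart
- food_tin: Small closed food tin with a pale green wrapper, 58 mm across, 72 mm high; bystander. Origin at the centre of its underside
- teaspoon: Steel teaspoon, 130 x 27 x 11 mm, lying on the worktop; bystander. Origin at the centre of its underside
Things that resemble listed ones, but are neither listed nor needed, are in the scene too. Of the things shaped like the brown_egg, the brown one is meant.

How it is judged:
On the way, in this order (a step that is already met when the one before it is completed fails the run):
1. the tongs are held by the fingers, off the worktop (height (world z) of tongs above 0.02 m and contact force between the fingers and tongs above 1 N), for 0.2 s.
2. both jaws of the held tongs press on the brown egg (contact force between each of tongs_left, tongs_right and brown_egg above 0.5 N and contact force between the fingers and tongs above 1 N), for 0.2 s.
At the end, for the whole second after the job is handed in: Fingers hold the tongs; both jaws press (0.5 N) on the brown egg, its middle within 25 mm of the jaws' middle, 145 mm up, still, clear of its cup. Cups and tin upright (0.15 rad). Brown egg's cup moved < 4 cm; other cup, white egg in it, tin, teaspoon < 3 cm (all of step 2 and height (world z) of brown_egg_mid above 0.145 m and height (world z) of tongs above 0.06 m and distance between brown_egg_mid and tongs_jaw below 0.025 m and linear speed of brown_egg below 0.04 m/s and contact force between brown_egg and cup_a below 0.05 N and angle between each of cup_a, cup_b, food_tin's own z axis and vertical below 0.15 rad and distance of cup_a from where it was at the start of the episode below 0.04 m and distance of each of cup_b, white_egg, food_tin, teaspoon from where it was at the start of the episode below 0.03 m and horizontal distance between white_egg and cup_b below 0.015 m); the arm keeps its last pose, push and grip.
It fails at once if the robot's fingers or arm touch the brown egg (contact force between any of the fingers, the arm and brown_egg above 0.5 N).
It fails at once if an egg cup is tipped over (angle between any of cup_a, cup_b's own z axis and vertical above 0.6 rad).
It fails at once if the white egg is knocked away (distance of white_egg from where it was at the start of the episode above 0.05 m).
It also fails if it takes over 40 s, if anything falls off the work surface, if the arm or the gripper's body presses on something with over 40 N, if the wrist force passes 120 N, or if a joint passes its speed limit or range.

ROBOT

A 6-joint arm with a two-finger parallel gripper is mounted at the origin on a cart in front of the work surface, level with it; the furniture and walls round the work are solid. World frame = base frame: x ahead of the robot, y to its left, z up, the work surface at z = 0. Lengths are in m, angles in rad, forces in N, time in s.
With the tool pointing down it reaches from about 0.25 to 0.725 m from the base axis. Payload 4 kg.
Tool frame: the origin (TCP) lies midway between the tips of the shut fingers; the grasp point (between the pads) lies 19 mm behind it; z points along the fingers, y is the line along which they close (so a half turn about z gives the same grasp; the last joint's range is limited). The gripper opens to 85 mm and grips with 20 to 120 N. Pads are 22 mm wide; open, the fingers measure 114 mm over their backs; the gripper's body (76 mm by 85 mm) begins 54 mm behind the grasp point. The pads swing forward as they close: fully open they stand 13 mm farther back than shut.
Start: joints at [0, 0.241, 0.005, 1.335, 0, 1.571], TCP at [0.5, -0, 0.231] pointing down, gripper open.
Joint ranges: [-2.72, 2.72], [-1.05, 1.87], [-1.09, 1.28], [-1.99, 2.15], [-1.42, 1.44], [-3.14, 3.14]. Speed limits (rad/s): [2.79, 2.79, 3.14, 3.14, 3.14, 3.14].

INTERFACE

Orientations are given as a unit quaternion [x, y, z, w].
In Python, from workcell import bot, camera, job_done gives the robot as it stands.
- The arm moves only by the tool carry_out, never from a script. Its argument "plan" is a list of rows, each an object of numbers: "dx", "dy", "dz": the shift along the tool's x, y, z in mm; "twist": the turn about the tool's z in degrees; "fingers": the closure, from -1 (fully open) to 1 (shut). In form: [{"dx": .., "dy": .., "dz": .., "twist": .., "fingers": ..}, ...]. A call has exactly 5 rows; each row is the pose to reach, as a shift and turn from the pose commanded when the call began, along the tool's axes at that moment; what a row does not reach only later rows make up. A row lasts 1/12 s, in which the tool goes at most 41.7 mm and 7.16 degrees, less where a joint would pass 70% of its speed; a pose out of reach is approached as far as the arm can. A call with a gripper value outside its range is refused whole. The fingers move at their own pace and stop on an object; the grip force is fixed at half the most. Time passes only in rows, so rows that repeat a pose let the fingers close, or fill a call up. It gives the time, the measured TCP pose, the force, the opening and the grip force at its end, in the units of the state.
- bot.get_obs(): the state, without advancing time (a new reading comes with each control period).
- camera(name): name is "scene" or "side" or "wrist"; returns a dict with "image" (400x640x3 uint8, red, green, blue), "intrinsics" (3x3 intrinsics, pixels), "eye" and "attitude" of the camera in the world. Camera axes: x right, y down, z forward; pixel columns grow to the right and rows downward; lengths in m; the calibration is good to about 2 mm. The wrist camera is an equidistant fisheye: a pixel r from the principal point sees the ray r / f radians off the axis. A picture is of the moment at which its call begins. There is no depth.
- job_done(): hands the job in; it is judged then, once.
The state is a dict: "clock": time; "joint_pos": joint angles; "joint_vel": joint speeds; "tau": joint torques, N m; "eef_pos": TCP position; "tool_rot": TCP orientation; "ft_force": force on the tool from outside, world axes, zero at the start; "ft_torque": the same for the moment, N m; "grip_width": finger opening in m; "grasp_force": force on a finger pad.
Only numpy, scipy, OpenCV 4.12 (cv2) and the standard library are available. Lean on these libraries where they do the work, as an engineer would, in place of code of your own. Each camera call takes 0.05 s, during which the arm holds its last target. There are 200 camera calls.

## Working session

There is one attempt and no reset: what is moved stays moved. The work goes in short steps, Python scripts to look and compute and a tool call to move; the robot and the scene stay as the last step left them, time stands still between calls to the robot, and variables do not carry over. Pictures are saved under pics/ and viewed, at most 13 in all, crops included, and the job is handed in when it is done.

Besides the shell and the picture viewer there is one more tool, called after "Request:" in YAML: its name, and indented under it one key for each argument. carry_out: Moves the arm, as the interface text tells. Its arguments: {"type":"object","properties":{"plan":{"type":"array","items":{"type":"object","properties":{"dx":{"type":"number"},"dy":{"type":"number"},"dz":{"type":"number"},"twist":{"type":"number"},"fingers":{"type":"number"}}}}},"required":["plan"]}

```bash
mkdir -p pics; cat > snap.py <<'E'
import sys,cv2,pickle
from workcell import bot,camera
def snap(n,tag):
    c=camera(n); pickle.dump(c,open(f'{tag}.pkl','wb')); cv2.imwrite(f'pics/{tag}.png',c['image'][:,:,::-1]); return c
E
python3 - <<'E'
from snap import *
for n in('scene','side','wrist'):
    c=snap(n,n+'0'); print(n,c['intrinsics'],c['eye'],c['attitude'])
print(bot.get_obs())
E
```

```text
scene [[463.85499033   0.         320.37869843]
 [  0.         463.85499033 201.26381846]
 [  0.           0.           1.        ]] [-0.05273712 -0.76372371  0.6998436 ] [ 0.83678487 -0.27766321  0.16102856 -0.44358091]
side [[499.13683069   0.         315.02557907]
 [  0.         499.13683069 189.3289966 ]
 [  0.           0.           1.        ]] [0.15682511 0.70717754 0.82513186] [-0.20934811  0.89271147 -0.3883861   0.09162873]
wrist [[309.70691629   0.         315.24713097]
 [  0.         309.70691629 201.41376972]
 [  0.           0.           1.        ]] [0.49880482 0.07843255 0.37347221] [ 9.87769880e-01  8.53759189e-04 -5.87209103e-04  1.55915334e-01]
{'clock': 0.15, 'joint_pos': array([4.15971504e-05, 2.41240407e-01, 4.06467189e-03, 1.33520724e+00,
       2.62275425e-06, 1.57078159e+00]), 'joint_vel': array([ 1.67512211e-03, -2.87011164e-03,  4.39035075e-03,  1.15790165e-03,
       -2.74598614e-05,  1.76956969e-03]), 'tau': array([-1.62746033e-03, -3.72633219e+01,  2.52638429e+01,  1.23480460e-02,
       -1.30651040e-05,  1.49362950e-05]), 'eef_pos': array([4.99532972e-01, 2.15751541e-05, 2.30629054e-01]), 'tool_rot': array([ 7.07086642e-01,  7.07126475e-01, -5.60044944e-04, -5.61884443e-04]), 'ft_force': array([ 0.40063766,  0.03331436, -0.25473376]), 'ft_torque': array([-0.00974867,  0.05118196, -0.02757784]), 'grasp_force': 0.0, 'grip_width': 0.08582818031602134}
```

View pics/scene0.png

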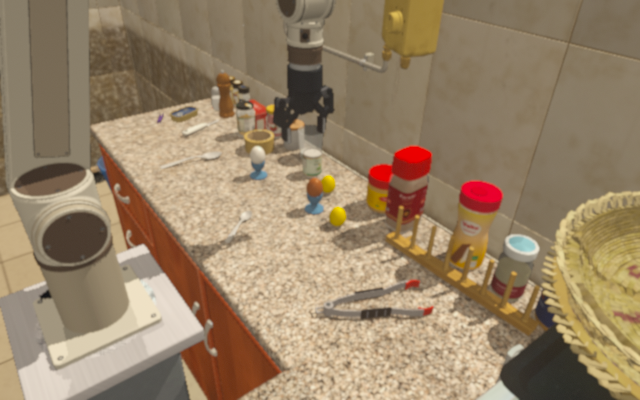

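View pics/side0.png

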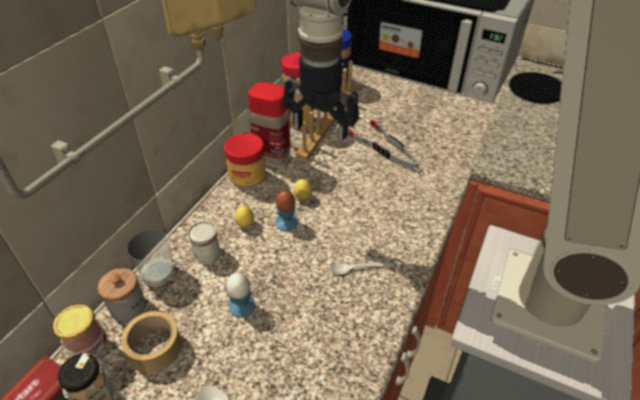

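View pics/wrist0.png

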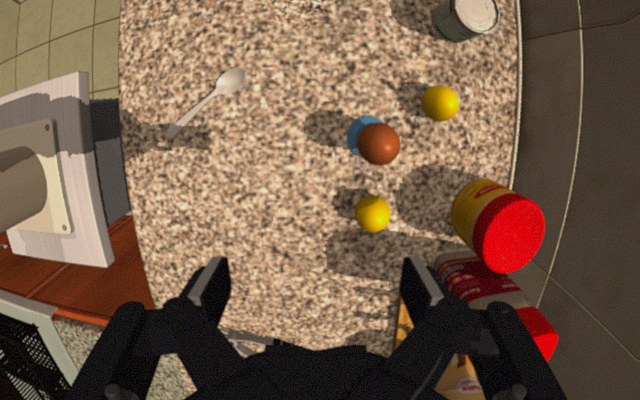

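Scene view: tongs have their hinge at about (322,312), jaws at (412,285) and (430,311); brown egg at (315,190), yellow balls beside it at (328,184) and (337,216). Side view: egg (285,203), tongs hinge (416,167), partly hidden by the gripper. Wrist: egg (379,144), balls (440,103) and (372,214), spoon at upper left, tongs under the gripper.

```bash
cat > geo.py <<'E'
import numpy as np,pickle,cv2
from scipy.spatial.transform import Rotation as R
def load(t): return pickle.load(open(t+'.pkl','rb'))
def ray(c,uv,fish=False):
    K=c['intrinsics']; x=(uv[0]-K[0,2])/K[0,0]; y=(uv[1]-K[1,2])/K[1,1]
    if fish:
        r=np.hypot(x,y); d=np.array([x/r*np.sin(r),y/r*np.sin(r),np.cos(r)])
    else: d=np.array([x,y,1.])
    d=R.from_quat(c['attitude']).apply(d); return np.array(c['eye']),d/np.linalg.norm(d)
def plane(c,uv,z,fish=False):
    o,d=ray(c,uv,fish); return o+d*(z-o[2])/d[2]
def tri(rays):
    A=sum(np.eye(3)-np.outer(d,d) for o,d in rays); b=sum((np.eye(3)-np.outer(d,d))@o for o,d in rays)
    p=np.linalg.solve(A,b); return p,[np.linalg.norm(np.cross(p-o,d)) for o,d in rays]
def proj(c,p):
    q=R.from_quat(c['attitude']).inv().apply(np.array(p)-c['eye']); q=q@c['intrinsics'].T; return q[...,:2]/q[...,2:]
E
python3 - <<'E'
from geo import *
s,d,w=load('scene0'),load('side0'),load('wrist0')
pr=lambda n,x:print(n,np.round(x,4))
pr('egg',tri([ray(s,(315,187)),ray(d,(285.5,202)),ray(w,(379,144),1)])[0])
for n,a,b,c in(('whegg',(258,156),(238,286),None),('lemon1',(328,184),(244,216),(440,103)),('lemon2',(337,216),(302,189),(372,214)),):
    pr(n,tri([ray(s,a),ray(d,b)]+([ray(w,c,1)] if c else [])))if 0 else print(n,tri([ray(s,a),ray(d,b)]+([ray(w,c,1)] if c else [])))
for n,a in(('hinge',(323,312)),('jawL',(412,285)),('jawR',(430,311)),('slL',(368,296)),('slR',(375,313))): pr(n,plane(s,a,.012))
for n,a in(('hinge',(417,168)),('j1',(374,123)),('j2',(402,147))): pr('side '+n,plane(d,a,.012))
# colour blobs
def red(c,box):
    x0,y0,x1,y1=box; im=c['image'][y0:y1,x0:x1].astype(int); m=(im[...,0]>150)&(im[...,1]<80)&(im[...,2]<80)
    n,l,st,ce=cv2.connectedComponentsWithStats(m.astype('uint8')); return [(st[i,4],ce[i]+[x0,y0]) for i in range(1,n) if st[i,4]>5]
print(red(s,(380,270,450,330)),red(d,(360,110,430,175)))
im=np.hstack([cv2.resize(s['image'][270:330,300:450],None,fx=5,fy=5,interpolation=2)]); cv2.imwrite('pics/crop1.png',im[...,::-1])
E
```

```text
egg [0.5622 0.0406 0.0666]
whegg (array([0.53312186, 0.27398973, 0.06437426]), [np.float64(0.0011211728938523044), np.float64(0.0011211728938523313)])
lemon1 (array([0.64336209, 0.08631288, 0.02548321]), [np.float64(0.0006751007498041015), np.float64(0.0008478421445344618), np.float64(0.0002828017071365334)])
lemon2 (array([ 0.56689528, -0.04863057,  0.02677758]), [np.float64(0.0003890233002840308), np.float64(0.0007662993910818852), np.float64(0.0009451476694993968)])
hinge [ 0.3523 -0.2691  0.012 ]
jawL [ 0.551  -0.3204  0.012 ]
jawR [ 0.5257 -0.3927  0.012 ]
slL [ 0.4536 -0.2892  0.012 ]
slR [ 0.4335 -0.3317  0.012 ]
side hinge [ 0.3521 -0.258   0.012 ]
side j1 [ 0.5194 -0.3904  0.012 ]
side j2 [ 0.4138 -0.3222  0.012 ]
[(np.int32(30), array([412.        , 281.73333333])), (np.int32(18), array([428.11111111, 309.        ]))] []
```

View pics/crop1.png

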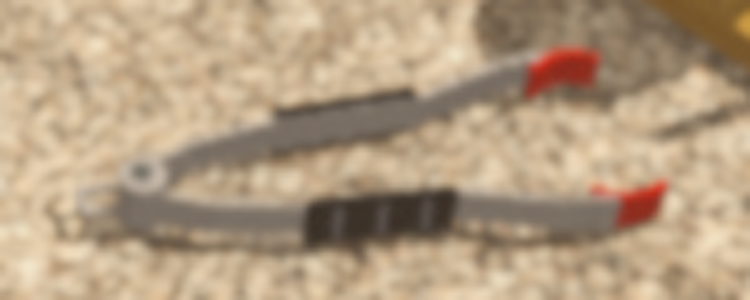

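Crop: hinge pin at scene (328.6,304), left jaw (412.6,284), right jaw (428,311). The tongs point roughly −27° yaw, with the grip at about (0.44,−0.31). I'll move over them and look from the wrist camera.

Request:
carry_out:
  plan:
    - {"dx": -40,"dy": -10,"dz": 0,"twist": 7,"fingers": -1}
    - {"dx": -80,"dy": -20,"dz": 0,"twist": 14,"fingers": -1}
    - {"dx": -120,"dy": -30,"dz": 0,"twist": 21,"fingers": -1}
    - {"dx": -160,"dy": -40,"dz": 0,"twist": 28,"fingers": -1}
    - {"dx": -200,"dy": -50,"dz": 0,"twist": 35,"fingers": -1}

```text
clock: 0.57
eef_pos: [0.4491, -0.2014, 0.2311]
tool_rot: [0.888, 0.459, -0.0, -0.0]
ft_force: [1.7, -0.2, 1.5]
grip_width: 0.0855
grasp_force: 0.0
```

```bash
python3 - <<'E'
from workcell import bot
from scipy.spatial.transform import Rotation as R
o=bot.get_obs(); print(o['eef_pos'],o['joint_pos'],R.from_quat(o['tool_rot']).as_matrix().round(3))
E
```

```text
[ 0.44911318 -0.20140045  0.23111394] [-4.21601898e-01  2.25532234e-01 -1.50626208e-02  1.33055404e+00
  7.42252220e-05  1.76530011e+00] [[ 0.578  0.816 -0.   ]
 [ 0.816 -0.578  0.   ]
 [ 0.    -0.    -1.   ]]
```

Request:
carry_out:
  plan:
    - {"dx": -20,"dy": 4,"dz": 0,"twist": 7,"fingers": -1}
    - {"dx": -40,"dy": 8,"dz": 0,"twist": 14,"fingers": -1}
    - {"dx": -60,"dy": 12,"dz": 0,"twist": 21,"fingers": -1}
    - {"dx": -75,"dy": 16,"dz": 0,"twist": 28,"fingers": -1}
    - {"dx": -75,"dy": 16,"dz": 0,"twist": 35,"fingers": -1}

```text
clock: 0.98
eef_pos: [0.4188, -0.273, 0.2309]
tool_rot: [0.986, 0.169, -0.001, 0.0]
ft_force: [-0.1, 0.1, 0.2]
grip_width: 0.0853
grasp_force: 0.0
```

Request:
carry_out:
  plan:
    - {"dx": 0,"dy": 0,"dz": 0,"twist": 7,"fingers": -1}
    - {"dx": 0,"dy": 0,"dz": 0,"twist": 14,"fingers": -1}
    - {"dx": 0,"dy": 0,"dz": 0,"twist": 21,"fingers": -1}
    - {"dx": 0,"dy": 0,"dz": 0,"twist": 28,"fingers": -1}
    - {"dx": 0,"dy": 0,"dz": 0,"twist": 35,"fingers": -1}

```text
clock: 1.4
eef_pos: [0.4198, -0.2705, 0.2309]
tool_rot: [0.991, -0.134, -0.0, -0.0]
ft_force: [-0.2, -0.2, -0.3]
grip_width: 0.0856
grasp_force: 0.0
```

```bash
python3 - <<'E'
from snap import *
snap('wrist','wrist1');snap('scene','scene1');snap('side','side1')
o=bot.get_obs(); print(o['eef_pos'],o['joint_pos'],o['tool_rot'])
E
```

```text
[ 0.41991767 -0.27051838  0.23101169] [-5.72290894e-01  2.40308066e-01  3.84731488e-03  1.33502248e+00
 -1.42652372e-05  2.82818888e+00] [ 9.91633816e-01 -1.29082366e-01 -3.13377863e-04 -1.40729593e-04]
```

View pics/wrist1.png

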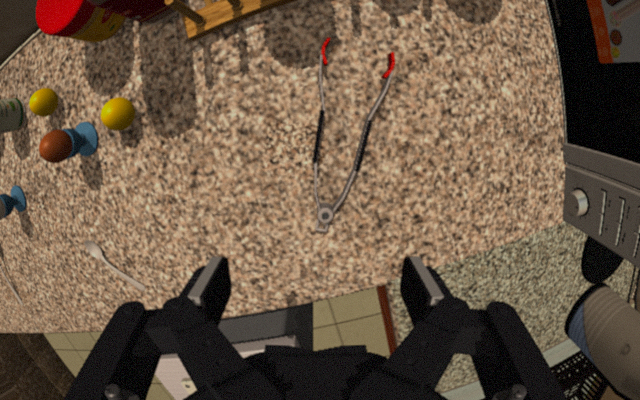

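Wrist: hinge (324.5,215), jaws (325.5,50) and (390,65), sleeves (319,137) and (364,145); brown egg at far left (57,146).

```bash
python3 - <<'E'
from geo import *
w,s,d=load('wrist1'),load('scene1'),load('side1')
h=plane(w,(324.5,214),.024,1);a=plane(w,(325.5,50),.012,1);b=plane(w,(390,65),.012,1);p=plane(w,(319,137),.016,1);q=plane(w,(364,145),.016,1)
m=(a+b)/2;v=(m-h)[:2];print(h,a,b,np.linalg.norm(a-b),np.linalg.norm(v),np.degrees(np.arctan2(v[1],v[0])))
u=v/np.linalg.norm(v);print('sl',p,q,np.linalg.norm(p-q),(p+q)/2,'grip',m[:2]-.100*u,h[:2]+.09*u)
h2=plane(s,(328.6,304.4),.024);print('scene',h2,plane(s,(412.6,284.4),.012),plane(s,(428,311),.012))
print('egg wrist resid',tri([ray(s,(315,187)),ray(d,(285.5,202))]))
from scipy.spatial.transform import Rotation as R
print(R.from_quat([ 9.91633816e-01,-1.29082366e-01,-3.1e-4,-1.4e-4]).as_euler('xyz',degrees=True))
# precise egg by colour in scene/side
for n in('scene0','side0','wrist0'):
    c=load(n);H=cv2.cvtColor(c['image'],cv2.COLOR_RGB2HSV);bx={'scene0':(300,170,328,202),'side0':(270,185,300,216),'wrist0':(350,120,405,168)}[n];x0,y0,x1,y1=bx
    I=H[y0:y1,x0:x1];mk=(((I[...,0]<14)&(I[...,1]>130))).astype('uint8')
    k,l,st,ce=cv2.connectedComponentsWithStats(mk);i=1+np.argmax(st[1:,4]);print(n,st[i]+[x0,y0,0,0,0],ce[i]+[x0,y0])
E
```

```text
[ 0.36748871 -0.26859313  0.024     ] [ 0.55402935 -0.32007969  0.012     ] [ 0.51986297 -0.38863578  0.012     ] 0.07659815933924012 0.18992470202533793 -26.844562644251063
sl [ 0.4574991 -0.2860993  0.016    ] [ 0.43512749 -0.33453705  0.016     ] 0.053354518267075095 [ 0.4463133  -0.31031818  0.016     ] grip [ 0.44772267 -0.30920057] [ 0.44778985 -0.30923457]
scene [ 0.36634879 -0.26849823  0.024     ] [ 0.55334753 -0.31988922  0.012     ] [ 0.52250726 -0.39032122  0.012     ]
egg wrist resid (array([0.56196741, 0.04114178, 0.06662901]), [np.float64(0.0023596414275367213), np.float64(0.002359641427536578)])
[-1.79988677e+02  3.72970358e-02 -1.48331352e+01]
scene0 [307 178  15  18 202] [313.92574257 187.0049505 ]
side0 [276 190  18  21 302] [284.5397351  200.38741722]
wrist0 [ 358  123   42   42 1362] [378.81057269 143.57268722]
```

Request:
carry_out:
  plan:
    - {"dx": 18,"dy": 15,"dz": 10,"twist": 6,"fingers": -1}
    - {"dx": 37,"dy": 30,"dz": 50,"twist": 11.8,"fingers": -1}
    - {"dx": 37,"dy": 30,"dz": 90,"twist": 11.8,"fingers": -1}
    - {"dx": 37,"dy": 30,"dz": 130,"twist": 11.8,"fingers": -1}
    - {"dx": 37,"dy": 30,"dz": 160,"twist": 11.8,"fingers": -1}

```text
clock: 1.97
eef_pos: [0.4468, -0.3085, 0.0679]
tool_rot: [0.973, -0.23, -0.002, -0.001]
ft_force: [0.1, -0.2, 0.2]
grip_width: 0.0854
grasp_force: 0.0
```

Request:
carry_out:
  plan:
    - {"dx": 0,"dy": 0,"dz": 20,"twist": 0,"fingers": -1}
    - {"dx": 0,"dy": 0,"dz": 35,"twist": 0,"fingers": -1}
    - {"dx": 0,"dy": 0,"dz": 50,"twist": 0,"fingers": -1}
    - {"dx": 0,"dy": 0,"dz": 60,"twist": 0,"fingers": -1}
    - {"dx": 0,"dy": 0,"dz": 60,"twist": 0,"fingers": -1}

```text
clock: 2.38
eef_pos: [0.4464, -0.308, 0.0089]
tool_rot: [0.973, -0.231, -0.002, -0.001]
ft_force: [-0.9, 0.4, 0.4]
grip_width: 0.0854
grasp_force: 0.0
```

```bash
python3 - <<'E'
from snap import *
from scipy.spatial.transform import Rotation as R
c=snap('wrist','wrist2')
o=bot.get_obs(); print(o['eef_pos'],o['joint_pos'],R.from_quat(o['tool_rot']).as_euler('xyz',degrees=True),o['ft_force'])
E
```

```text
[ 0.44724853 -0.30858256  0.01029239] [-6.03971535e-01  5.21742814e-01 -2.01961095e-01  8.49758178e-01
  3.08362273e-05  3.00389197e+00] [-1.79977284e+02  1.51048487e-01 -2.67153242e+01] [ 0.54888168  0.2028013  -0.55611726]
```

View pics/wrist2.png

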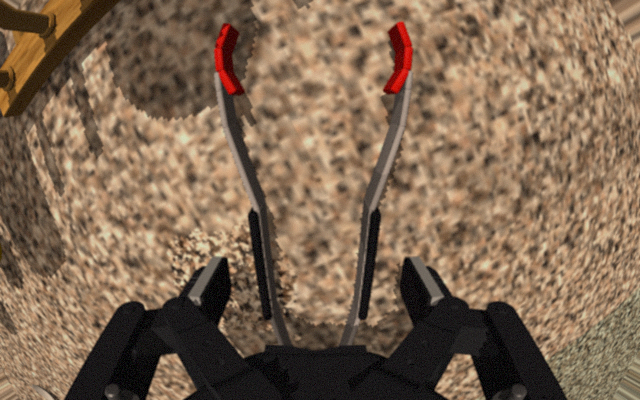

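Tongs centred between the fingers: sleeves at x≈261 and 369, jaws at (228,58) and (400,58). Lower the last bit and squeeze to about 52 mm.

Request:
carry_out:
  plan:
    - {"dx": 0,"dy": 0,"dz": 7,"twist": 0,"fingers": -1}
    - {"dx": 0,"dy": 0,"dz": 12,"twist": 0,"fingers": -1}
    - {"dx": 0,"dy": 0,"dz": 12,"twist": 0,"fingers": -0.2}
    - {"dx": 0,"dy": 0,"dz": 12,"twist": 0,"fingers": -0.2}
    - {"dx": 0,"dy": 0,"dz": 12,"twist": 0,"fingers": -0.2}

```text
clock: 2.85
eef_pos: [0.4489, -0.3096, 0.0008]
tool_rot: [0.973, -0.232, 0.001, 0.0]
ft_force: [-1.7, 0.6, 9.1]
grip_width: 0.0522
grasp_force: 10.7
```

Request:
carry_out:
  plan:
    - {"dx": 0,"dy": 0,"dz": 0,"twist": 0,"fingers": -0.2}
    - {"dx": 0,"dy": 0,"dz": 0,"twist": 0,"fingers": -0.2}
    - {"dx": 0,"dy": 0,"dz": 0,"twist": 0,"fingers": -0.2}
    - {"dx": 0,"dy": 0,"dz": 0,"twist": 0,"fingers": -0.2}
    - {"dx": 0,"dy": 0,"dz": 0,"twist": 0,"fingers": -0.2}

```text
clock: 3.27
eef_pos: [0.449, -0.3097, 0.0009]
tool_rot: [0.973, -0.232, 0.001, 0.0]
ft_force: [-0.8, 1.7, 5.4]
grip_width: 0.0513
grasp_force: 10.7
```

Request:
carry_out:
  plan:
    - {"dx": 0,"dy": 0,"dz": -5,"twist": 0,"fingers": -0.2}
    - {"dx": 0,"dy": 0,"dz": -15,"twist": 0,"fingers": -0.2}
    - {"dx": 0,"dy": 0,"dz": -30,"twist": 0,"fingers": -0.2}
    - {"dx": 0,"dy": 0,"dz": -45,"twist": 0,"fingers": -0.2}
    - {"dx": 0,"dy": 0,"dz": -60,"twist": 0,"fingers": -0.2}

```text
clock: 3.68
eef_pos: [0.448, -0.3091, 0.0606]
tool_rot: [0.973, -0.232, -0.0, 0.0]
ft_force: [0.3, 0.7, -0.6]
grip_width: 0.0518
grasp_force: 8.9
```

Request:
carry_out:
  plan:
    - {"dx": 0,"dy": 0,"dz": -15,"twist": 0,"fingers": -0.2}
    - {"dx": 0,"dy": 0,"dz": -35,"twist": 0,"fingers": -0.2}
    - {"dx": 0,"dy": 0,"dz": -55,"twist": 0,"fingers": -0.2}
    - {"dx": 0,"dy": 0,"dz": -75,"twist": 0,"fingers": -0.2}
    - {"dx": 0,"dy": 0,"dz": -80,"twist": 0,"fingers": -0.2}

```text
clock: 4.1
eef_pos: [0.4498, -0.3104, 0.1436]
tool_rot: [0.973, -0.232, 0.003, 0.001]
ft_force: [1.0, -0.5, -0.5]
grip_width: 0.0512
grasp_force: 8.9
```

```bash
python3 - <<'E'
from snap import *
import numpy as np
snap('scene','scene3');c=snap('wrist','wrist3');d=snap('side','side3')
o=bot.get_obs(); print(o['eef_pos'],o['joint_pos'],o['ft_force'])
import cv2
a=d['image'];cv2.imwrite('pics/combo3.png',np.vstack([c['image'][:240],cv2.imread('pics/scene3.png')[170:400,:,::-1]])[:,:,::-1])
E
```

```text
[ 0.44812905 -0.30923728  0.13956966] [-6.04028582e-01  3.82498850e-01 -4.19123780e-02  1.14544500e+00
  5.23265184e-06  3.00537456e+00] [ 0.13753757  0.47615806 -0.5189833 ]
```

View pics/combo3.png

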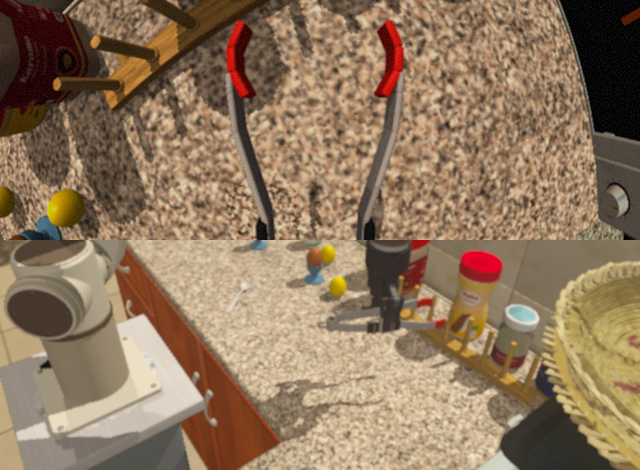

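Tongs held level: jaws at wrist (238,60) and (390,60), and the scene view shows them off the worktop. Compute the egg target.

```bash
python3 - <<'E'
from geo import *
w=load('wrist3')
zt=.1396+.0115
a=plane(w,(238,60),zt,1);b=plane(w,(391,60),zt,1);m=(a+b)/2
t=np.array([.4481,-.3092]);v=m[:2]-t;print(a,b,np.linalg.norm(a-b),'ahead',np.linalg.norm(v),np.degrees(np.arctan2(v[1],v[0])))
s,d,w0=load('scene0'),load('side0'),load('wrist0')
rs=[ray(s,(313.93,187.0)),ray(d,(284.54,200.39)),ray(w0,(378.8,143.57),1)]
print(tri(rs),tri(rs[:2]),tri([rs[0],rs[2]]),tri(rs[1:]))
for z in(.066,.070):print(z,plane(s,(313.93,187.0),z),plane(d,(284.54,200.39),z),plane(w0,(378.8,143.57),z,1))
E
```

```text
[ 0.55312881 -0.32579945  0.1511    ] [ 0.52314373 -0.3852885   0.1511    ] 0.06661870761051114 ahead 0.10126348371170668 -27.236041394735725
(array([0.56175625, 0.04120359, 0.06886018]), [np.float64(0.0008618532356273115), np.float64(0.0006533137859386519), np.float64(0.0005489764433007927)]) (array([0.56171661, 0.04164641, 0.0688273 ]), [np.float64(0.0006815559790382634), np.float64(0.0006815559790384921)]) (array([0.56133001, 0.04098651, 0.06895931]), [np.float64(0.0006189280565561175), np.float64(0.0006189280565561748)]) (array([0.56233135, 0.04075032, 0.06843697]), [np.float64(0.00035771520243536685), np.float64(0.0003577152024353049)])
0.066 [0.56353823 0.0448651  0.066     ] [0.56398995 0.03870188 0.066     ] [0.56250107 0.04031303 0.066     ]
0.07 [0.5596491  0.03976234 0.07      ] [0.56184453 0.04222419 0.07      ] [0.56167242 0.04080894 0.07      ]
```

Request:
carry_out:
  plan:
    - {"dx": -7,"dy": -16,"dz": 0,"twist": 0,"fingers": -0.2}
    - {"dx": -19,"dy": -44,"dz": 0,"twist": 0,"fingers": -0.2}
    - {"dx": -33,"dy": -77,"dz": 0,"twist": 0,"fingers": -0.2}
    - {"dx": -48,"dy": -111,"dz": 0,"twist": 0,"fingers": -0.2}
    - {"dx": -62,"dy": -145,"dz": 0,"twist": 0,"fingers": -0.2}

```text
clock: 4.67
eef_pos: [0.4409, -0.1903, 0.1375]
tool_rot: [0.978, -0.21, 0.0, -0.013]
ft_force: [-0.5, -0.6, -1.3]
grip_width: 0.051
grasp_force: 8.9
```

Request:
carry_out:
  plan:
    - {"dx": -15,"dy": -34,"dz": 0,"twist": -4,"fingers": -0.2}
    - {"dx": -29,"dy": -67,"dz": 0,"twist": -9,"fingers": -0.2}
    - {"dx": -43,"dy": -99,"dz": 0,"twist": -14,"fingers": -0.2}
    - {"dx": -56,"dy": -130,"dz": 0,"twist": -19,"fingers": -0.2}
    - {"dx": -63,"dy": -146,"dz": 0,"twist": -24,"fingers": -0.2}

```text
clock: 5.08
eef_pos: [0.4444, -0.0317, 0.142]
tool_rot: [1.0, -0.001, 0.004, -0.012]
ft_force: [-0.7, -0.3, -0.8]
grip_width: 0.0511
grasp_force: 8.9
```

Request:
carry_out:
  plan:
    - {"dx": 0,"dy": 0,"dz": 0,"twist": -6,"fingers": -0.2}
    - {"dx": 0,"dy": 0,"dz": 0,"twist": -12,"fingers": -0.2}
    - {"dx": 0,"dy": 0,"dz": 0,"twist": -18,"fingers": -0.2}
    - {"dx": 0,"dy": 0,"dz": 0,"twist": -22.8,"fingers": -0.2}
    - {"dx": 0,"dy": 0,"dz": 0,"twist": -22.8,"fingers": -0.2}

```text
clock: 5.5
eef_pos: [0.4448, -0.0345, 0.1419]
tool_rot: [0.981, 0.194, 0.006, -0.01]
ft_force: [0.4, -0.2, -1.4]
grip_width: 0.0516
grasp_force: 8.9
```

```bash
python3 - <<'E'
from snap import *
from scipy.spatial.transform import Rotation as R
c=snap('wrist','wrist4');snap('scene','scene4');snap('side','side4')
o=bot.get_obs(); print(o['eef_pos'],o['joint_pos'],R.from_quat(o['tool_rot']).as_euler('xyz',degrees=True),o['ft_force'],o['grip_width'],o['grasp_force'])
E
```

```text
[ 0.44510728 -0.03452817  0.14233696] [-0.0932212   0.19367329 -0.29771984  1.07302435  0.02324792  2.66026346] [-178.9884774    -0.94059075   22.23289543] [ 0.18122345 -0.39034583 -1.50975433] 0.05145875662831784 8.901697844266891
```

View pics/wrist4.png

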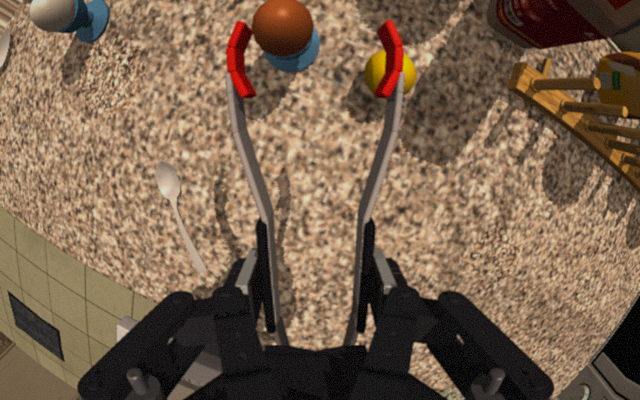

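Jaws are short of the egg, which appears at (283,26) between left jaw (240,60) and right jaw (390,60). The move was rate-limited, so correct it.

Request:
carry_out:
  plan:
    - {"dx": 10,"dy": -7,"dz": 0,"twist": 0,"fingers": -0.2}
    - {"dx": 23,"dy": -17,"dz": 0,"twist": 0,"fingers": -0.2}
    - {"dx": 36,"dy": -26,"dz": 0,"twist": 0,"fingers": -0.2}
    - {"dx": 36,"dy": -26,"dz": 0,"twist": 0,"fingers": -0.2}
    - {"dx": 36,"dy": -26,"dz": 0,"twist": 0,"fingers": -0.2}

```text
clock: 6.07
eef_pos: [0.4694, 0.0043, 0.1439]
tool_rot: [0.981, 0.195, 0.007, -0.01]
ft_force: [-0.8, -0.4, -0.6]
grip_width: 0.0514
grasp_force: 8.9
```

```bash
cat > chk.py <<'E'
import sys
from snap import *
from geo import *
t=sys.argv[1]
c=snap('wrist','wrist'+t);o=bot.get_obs();T=R.from_quat(o['tool_rot']);p=o['eef_pos']
H=cv2.cvtColor(c['image'],cv2.COLOR_RGB2HSV);m=(((H[...,0]<5)|(H[...,0]>174))&(H[...,1]>200)&(H[...,2]>90)).astype('uint8');m[130:]=0;m[:,:200]=0;m[:,440:]=0
k,l,st,ce=cv2.connectedComponentsWithStats(m);J=[ce[i] for i in range(1,k) if st[i,4]>150];print('jaws px',J,[st[i].tolist() for i in range(1,k) if st[i,4]>150])
off=T.apply([0,0,-.0115]) # jaw plane point below: approx horizontal
X=[plane(c,j,p[2]+.0115+(-T.apply([.1,0,0])[2]*-1),1) for j in J]
mid=sum(X)/len(X);egg=np.array([.5618,.0412,.064])
nom=p+T.apply([.1,0,-.0115])
def loc(e): 
    r=T.inv().apply(e);return (r*1000).round(1)
print('tcp',p.round(4),T.as_euler('xyz',degrees=True).round(2),'f',o['ft_force'].round(2),o['grip_width'],o['grasp_force'],o['joint_pos'].round(3))
print('mid(img)',mid.round(4),'nom',nom.round(4),'move in tool by img',loc(egg-mid),'by nom',loc(egg-nom))
E
python3 chk.py 5
```

```text
jaws px [array([237.36875664,  62.8554729 ]), array([392.95657727,  60.27841635])] [[226, 21, 29, 76, 941], [378, 20, 26, 77, 783]]
tcp [0.4688 0.0038 0.1438] [-179.01   -0.97   22.4 ] f [-0.15 -0.3  -1.58] 0.05154710772931461 8.894305229187012 [-0.006  0.232 -0.243  1.086  0.022  2.744]
mid(img) [0.5594 0.0413 0.1569] nom [0.5612 0.0417 0.1569] move in tool by img [ 0.6  2.6 92.9] by nom [-1.2  2.3 92.9]
```

View pics/wrist5.png

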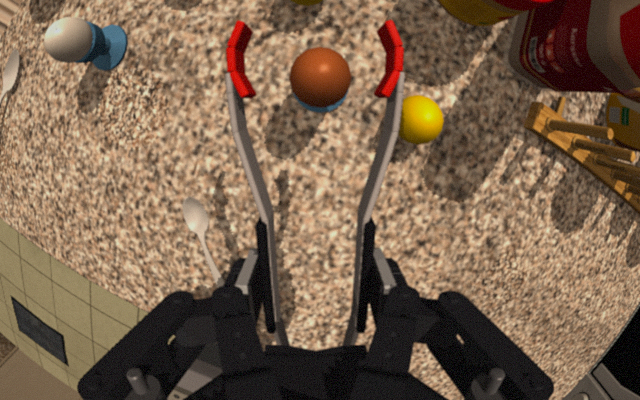

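Egg at (320,77) is centred between the jaws (237,63) and (393,60). Descend.

Request:
carry_out:
  plan:
    - {"dx": 0,"dy": 0.5,"dz": 8,"twist": 0,"fingers": -0.2}
    - {"dx": 0,"dy": 1,"dz": 20,"twist": 0,"fingers": -0.2}
    - {"dx": 0,"dy": 1.2,"dz": 34,"twist": 0,"fingers": -0.2}
    - {"dx": 0,"dy": 1.4,"dz": 45,"twist": 0,"fingers": -0.2}
    - {"dx": 0,"dy": 1.4,"dz": 50,"twist": 0,"fingers": -0.2}

```text
clock: 6.53
eef_pos: [0.4682, 0.0028, 0.092]
tool_rot: [0.981, 0.193, 0.005, -0.01]
ft_force: [-0.9, 0.5, -0.6]
grip_width: 0.0514
grasp_force: 8.9
```

```bash
python3 chk.py 6
```

```text
jaws px [array([237.50052466,  63.04197272]), array([392.3269962 ,  61.49302915])] [[227, 21, 28, 77, 953], [377, 21, 26, 76, 789]]
tcp [0.468  0.0029 0.0917] [-178.93   -0.79   22.32] f [-0.95 -0.16 -1.09] 0.05116210962062604 8.909151703119278 [-0.008  0.288 -0.321  0.957  0.023  2.744]
mid(img) [0.5581 0.0396 0.1046] nom [0.5604 0.0406 0.1046] move in tool by img [ 3.5  0.7 40.7] by nom [ 0.9  0.7 40.6]
```

Request:
carry_out:
  plan:
    - {"dx": 1,"dy": 0.5,"dz": 8,"twist": 0,"fingers": -0.2}
    - {"dx": 2,"dy": 0.7,"dz": 20,"twist": 0,"fingers": -0.2}
    - {"dx": 2,"dy": 0.7,"dz": 32,"twist": 0,"fingers": -0.2}
    - {"dx": 2,"dy": 0.7,"dz": 39.5,"twist": 0,"fingers": -0.2}
    - {"dx": 2,"dy": 0.7,"dz": 39.5,"twist": 0,"fingers": -0.2}

```text
clock: 7.0
eef_pos: [0.4714, 0.0043, 0.0532]
tool_rot: [0.981, 0.194, 0.006, -0.01]
ft_force: [-0.8, -0.3, -0.8]
grip_width: 0.0512
grasp_force: 8.9
```

```bash
python3 chk.py 7; python3 - <<'E'
from snap import *
import numpy as np
w=cv2.imread('pics/wrist7.png');a=snap('scene','scene7');b=snap('side','side7')
f=lambda i,x,y:cv2.resize(i[y:y+80,x:x+107],(320,240),interpolation=2)
cv2.imwrite('pics/combo7.png',np.vstack([w[:240],np.hstack([f(a['image'][...,::-1],260,150),f(b['image'][...,::-1],230,150)])]))
E
```

```text
jaws px [array([237.47639035,  62.84365163]), array([393.33959538,  59.3265896 ])] [[227, 21, 28, 77, 953], [381, 21, 22, 76, 692]]
tcp [0.4719 0.0043 0.054 ] [-178.98   -0.93   22.37] f [-0.28 -0.28 -1.14] 0.05139103022913923 8.911478072404861 [-0.005  0.341 -0.362  0.86   0.023  2.746]
mid(img) [0.5615 0.0411 0.0671] nom [0.5642 0.0421 0.0671] move in tool by img [0.2 0.  3.1] by nom [-2.6 -0.1  3.1]
```

View pics/combo7.png

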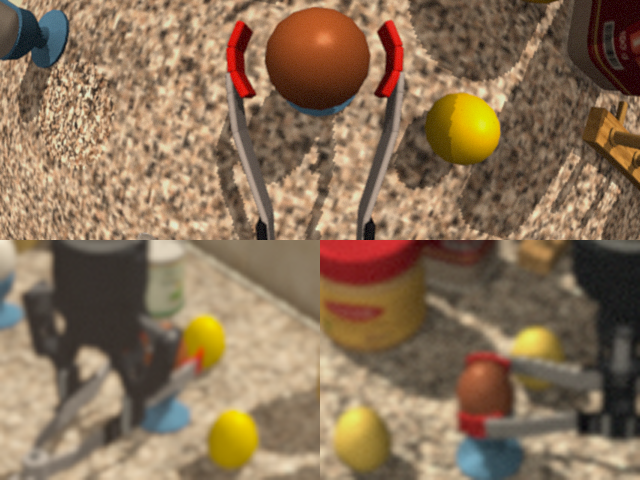

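Egg lies between the jaws at (317,58), with jaw height just below its widest section in the side view. Lower 2 mm and close gently.

Request:
carry_out:
  plan:
    - {"dx": -0.5,"dy": 0,"dz": 2,"twist": 0,"fingers": -0.15}
    - {"dx": -0.5,"dy": 0,"dz": 2,"twist": 0,"fingers": -0.1}
    - {"dx": -0.5,"dy": 0,"dz": 2,"twist": 0,"fingers": -0.05}
    - {"dx": -0.5,"dy": 0,"dz": 2,"twist": 0,"fingers": 0}
    - {"dx": -0.5,"dy": 0,"dz": 2,"twist": 0,"fingers": 0.05}

```text
clock: 7.57
eef_pos: [0.4724, 0.0039, 0.0529]
tool_rot: [0.981, 0.194, 0.007, -0.01]
ft_force: [-1.1, -0.9, -0.0]
grip_width: 0.0417
grasp_force: 56.2
```

Request:
carry_out:
  plan:
    - {"dx": 0,"dy": 0,"dz": 0,"twist": 0,"fingers": 0.1}
    - {"dx": 0,"dy": 0,"dz": 0,"twist": 0,"fingers": 0.15}
    - {"dx": 0,"dy": 0,"dz": 0,"twist": 0,"fingers": 0.2}
    - {"dx": 0,"dy": 0,"dz": 0,"twist": 0,"fingers": 0.2}
    - {"dx": 0,"dy": 0,"dz": 0,"twist": 0,"fingers": 0.2}

```text
clock: 7.98
eef_pos: [0.4723, 0.0041, 0.0527]
tool_rot: [0.981, 0.194, 0.007, -0.01]
ft_force: [-0.3, -1.6, 1.0]
grip_width: 0.0413
grasp_force: 61.5
```

```bash
python3 chk.py 8
```

```text
jaws px [array([371.35127479,  57.86968839]), array([258.100271  ,  58.01084011])] [[360, 19, 21, 77, 706], [249, 20, 21, 76, 738]]
tcp [0.4722 0.0041 0.0527] [-179.03   -1.03   22.38] f [ 0.67 -1.79  0.52] 0.04171868441484531 61.53524211622425 [-0.006  0.342 -0.365  0.854  0.023  2.745]
mid(img) [0.5632 0.0415 0.066 ] nom [0.5646 0.0419 0.066 ] move in tool by img [-1.4 -0.2  1.9] by nom [-2.9 -0.3  1.9]
```

Gripped on the egg (41.7 mm, 61 N). Lift slowly, straight up.

Request:
carry_out:
  plan:
    - {"dx": 0,"dy": 0,"dz": -3,"twist": 0,"fingers": 0.2}
    - {"dx": 0,"dy": 0,"dz": -8,"twist": 0,"fingers": 0.2}
    - {"dx": 0,"dy": 0,"dz": -15,"twist": 0,"fingers": 0.2}
    - {"dx": 0,"dy": 0,"dz": -24,"twist": 0,"fingers": 0.2}
    - {"dx": 0,"dy": 0,"dz": -34,"twist": 0,"fingers": 0.2}

```text
clock: 8.45
eef_pos: [0.4712, 0.0036, 0.0871]
tool_rot: [0.981, 0.194, 0.006, -0.01]
ft_force: [-0.5, -0.3, -1.4]
grip_width: 0.0416
grasp_force: 61.4
```

Request:
carry_out:
  plan:
    - {"dx": 0,"dy": 0,"dz": -12,"twist": 0,"fingers": 0.2}
    - {"dx": 0,"dy": 0,"dz": -25,"twist": 0,"fingers": 0.2}
    - {"dx": 0,"dy": 0,"dz": -38,"twist": 0,"fingers": 0.2}
    - {"dx": 0,"dy": 0,"dz": -50,"twist": 0,"fingers": 0.2}
    - {"dx": 0,"dy": 0,"dz": -58,"twist": 0,"fingers": 0.2}

```text
clock: 8.87
eef_pos: [0.4716, 0.0023, 0.1465]
tool_rot: [0.981, 0.194, 0.008, -0.01]
ft_force: [0.1, -0.7, -2.1]
grip_width: 0.0415
grasp_force: 61.4
```

Request:
carry_out:
  plan:
    - {"dx": 0,"dy": 0,"dz": -8,"twist": 0,"fingers": 0.2}
    - {"dx": 0,"dy": 0,"dz": -16,"twist": 0,"fingers": 0.2}
    - {"dx": 0,"dy": 0,"dz": -22,"twist": 0,"fingers": 0.2}
    - {"dx": 0,"dy": 0,"dz": -25,"twist": 0,"fingers": 0.2}
    - {"dx": 0,"dy": 0,"dz": -25,"twist": 0,"fingers": 0.2}

```text
clock: 9.28
eef_pos: [0.4713, 0.0015, 0.1701]
tool_rot: [0.981, 0.194, 0.008, -0.01]
ft_force: [0.4, -0.7, -2.0]
grip_width: 0.0417
grasp_force: 61.4
```

Request:
carry_out:
  plan:
    - {"dx": 0,"dy": 0,"dz": 0,"twist": 0,"fingers": 0.2}
    - {"dx": 0,"dy": 0,"dz": 0,"twist": 0,"fingers": 0.2}
    - {"dx": 0,"dy": 0,"dz": 0,"twist": 0,"fingers": 0.2}
    - {"dx": 0,"dy": 0,"dz": 0,"twist": 0,"fingers": 0.2}
    - {"dx": 0,"dy": 0,"dz": 0,"twist": 0,"fingers": 0.2}

```text
clock: 9.7
eef_pos: [0.4707, 0.0016, 0.1691]
tool_rot: [0.981, 0.194, 0.007, -0.01]
ft_force: [0.4, -0.1, -1.8]
grip_width: 0.0418
grasp_force: 61.4
```

```bash
python3 chk.py 9; python3 - <<'E'
from snap import *
import numpy as np
w=cv2.imread('pics/wrist9.png');b=snap('side','side9')
cv2.imwrite('pics/combo9.png',np.vstack([w[:240],b['image'][80:340,:,::-1]]))
E
```

```text
jaws px [array([258.33743169,  58.27868852]), array([370.46888567,  57.76266281])] [[250, 20, 20, 76, 732], [360, 20, 20, 76, 691]]
tcp [0.4708 0.0016 0.1692] [-179.     -0.98   22.38] f [ 0.26  0.1  -1.77] 0.041290806758413845 61.36283776542314 [-0.011  0.214 -0.196  1.152  0.023  2.74 ]
mid(img) [0.5615 0.0391 0.1825] nom [0.5631 0.0394 0.1825] move in tool by img [ -0.9   0.2 118.5] by nom [-2.500e+00 -1.000e-01  1.185e+02]
```

View pics/combo9.png

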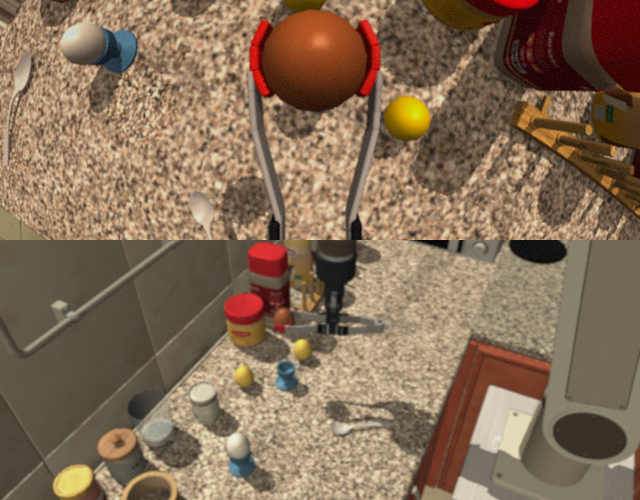

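The egg is gripped between the jaws at (315,60). The blue cup stands empty and in place at side (286,375), and everything else looks undisturbed. Hand in.

```bash
python3 -c "
from workcell import job_done
print(job_done())"
```

```text
the job is handed in; nothing more can be done
None
```

I've handed in the job: the tongs hold the brown egg about 12 cm above where it sat. The arm is still, the emptied cup is upright, and nothing else looked moved in the last pictures. No pass/fail verdict came back.

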